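# Sweep the loose hardware off the work board into the parts pan

## Robot

A 6-joint arm with a two-finger parallel gripper is mounted at the origin on the work surface. World frame = base frame: x ahead of the robot, y to its left, z up, the work surface at z = 0. Lengths are in m, angles in rad, forces in N, time in s.
With the tool pointing down it reaches from about 0.325 to 0.75 m from the base axis. Payload 7.6 kg.
Tool frame: the origin (TCP) lies between the finger pads; the fingertips stand 17 mm ahead of it and the grasp point (between the pads) lies 2 mm behind it; z points along the fingers, y is the line along which they close (so a half turn about z gives the same grasp; the last joint's range is limited). The gripper opens to 85 mm and grips with 20 to 120 N. Pads are 22 mm wide; open, the fingers measure 114 mm over their backs; the gripper's body (76 mm by 85 mm) begins 54 mm behind the grasp point. The pads swing forward as they close: fully open they stand 13 mm farther back than shut.
Start: joints at [-1.349, 0.052, 1.401, -0, 1.689, -0.07], TCP at [0.151, -0.503, 0.248] pointing down, gripper open.
Joint ranges: [-2.9, 2.9], [-0.91, 2.17], [0.12, 2.37], [-1.06, 4.2], [0.26, 2.73], [-2.93, 2.93]. Speed limits (rad/s): [2.57, 2.57, 3.01, 3.14, 3.14, 3.14].

## Interface

Orientations are given as a unit quaternion [x, y, z, w].
In Python, from workcell import monitor, vision, arm gives the robot as it stands.
- The arm moves only by the tool apply_moves, never from a script. Its argument "increments" is a list of rows, each a list of 4 numbers: the shift along the tool's x, y, z in mm, then the turn about the tool's z in degrees. A call has exactly 8 rows; each row is the pose to reach, as a shift and turn from the pose commanded when the call began, along the tool's axes at that moment; what a row does not reach only later rows make up. A row lasts 1/8 s, in which the tool goes at most 62.5 mm and 10.7 degrees, less where a joint would pass 70% of its speed; a pose out of reach is approached as far as the arm can. A call with a gripper value outside its range is refused whole. "claw" is the finger opening in mm, from 0 to 85.4, set as the call begins (left out, the last holds). The fingers move at their own pace and stop on an object; "newtons" is the grip in N (left out, the last holds). Time passes only in rows, so rows that repeat a pose let the fingers close, or fill a call up. It gives the time, the measured TCP pose, the force, the opening and the grip force at its end, in the units of the state.
- monitor.sense(): the state, without advancing time (a new reading comes with each control period).
- vision.get_image(name): name is "scene" or "top"; returns (picture, depth): 420x560x3 uint8, red, green, blue; 420x560 float32, m along the optical axis (not along the pixel's ray), 0 where there is no reading.
- vision.camera_info(name): a dict with "K" (3x3 intrinsics, pixels), "distortion" ([k1, k2, p1, p2, k3] as OpenCV has them; the pictures are not rectified), "world_to_cam" (4x4, takes a point from world to camera coordinates). Camera axes: x right, y up, looking along -z (the intrinsics and any distortion apply to the point x, -y, -z); pixel columns grow to the right and rows downward; lengths in m; the calibration is good to about 2 mm. A picture is of the moment at which its call begins. camera_info takes no time and is no camera call.
- arm.finish_job(): hands the job in; it is judged then, once.
Trained networks look in the newest picture that a camera, given by its name, has taken for a name from the list of things; names that differ only in an ending like _2 or _b are one class to them, and where a whole thing is asked for, a point or a joint stands for the part that bears it (a point fixed in the world has none). Each returns a list of dicts, best first, with "score" (0 to 1); they miss things now and then, are a little off and sometimes report something else, mostly with a low value. They report only what shows in the picture. A call takes as long as a camera call.
- vision.search_frame(camera, target): "position" ([x, y, z] in m, in world coordinates, good to about 4 mm: the middle of the surface that is visible of it).
- vision.trace(camera, target): "region" (420x560 bool, what is visible of it).
- vision.place_of(camera, target): "position" ([x, y, z] in m, in world coordinates, good to about 4 mm: a listed point, or the origin of a listed thing).
The state is a dict: "clock": time; "joint_pos": joint angles; "qd": joint speeds; "effort": joint torques, N m; "position": TCP position; "eef_rot": TCP orientation; "wrist_force": force on the tool from outside, world axes, zero at the start; "ft_torque": the same for the moment, N m; "grip_width": opening from 0.0 (shut) to 1.0 (fully open); "grasp_force": force on a finger pad.
Only numpy, scipy, OpenCV 4.12 (cv2) and the standard library are available. Lean on these libraries where they do the work, as an engineer would, in place of code of your own. Each camera call takes 0.05 s, during which the arm holds its last target. There are 200 camera calls.

## Task

Clear the small hardware off the work board: with the fingertips, sweep the two hex nuts and the two spacer rings along the board and over its open end into the empty parts pan. Push them only, without picking any of them up, and let none land anywhere but in the pan. Leave the hinge bracket, the piston and everything else on the bench standing where they are.

Things in the scene. Friction and masses are not known exactly. Their poses are not given: they have to be found in the camera images.
- board: plywood work board fixed to the bench, 254 (x) x 300 mm (y), top 65 mm above the bench; origin on the bench under its centre. Along both long sides a 12 mm aluminium strip stands 10 mm proud (inner faces at x = +-115 mm); both ends (y = +-150 mm) are open. Hardware lies in two rows, within x = +-54 to 90 mm and y = +-35 to 95 mm; bracket and piston stand on the line x = 0
- pan: empty shallow steel parts pan fixed at one of the board's open ends (which end varies): 250 (x) x 130 mm (y), 45 mm high, walls and floor 3 mm; origin under its centre, axes parallel to the board's. Tucked 12 mm under the board's end and as wide as the space between the strips, so what goes over that end drops into it
- tool_tray: black plastic tool tray of the same outside size as the pan, holding four wrenches on a rubber mat, fixed at the board's other end; nothing in it stands higher than its 45 mm walls; origin under its centre. Nothing may go in it
- nut_a_mid (a point): centre point of a loose steel hex nut, 24 mm across the flats, 13 mm high, 16 mm bore, about 33 g, lying flat on the board; at the start this point is 6.5 mm above the board's top
- nut_b_mid (a point): centre point of a loose steel hex nut, 24 mm across the flats, 13 mm high, 16 mm bore, about 33 g, lying flat on the board; at the start this point is 6.5 mm above the board's top
- ring_a_mid (a point): centre point of a loose plain steel spacer ring, 28 mm outside, 17 mm inside, 16 mm high, about 45 g, lying flat on the board; at the start this point is 8 mm above the board's top
- ring_b_mid (a point): centre point of a loose plain steel spacer ring, 28 mm outside, 17 mm inside, 16 mm high, about 45 g, lying flat on the board; at the start this point is 8 mm above the board's top
- bracket: bystander standing on the board's middle line: aluminium hinge bracket, base 36 x 40 x 6 mm with two upright lugs and a cross pin, 36 mm high, about 0.15 kg, loose; origin at the centre of its underside, z up
- piston: bystander standing on the board's middle line: aluminium brake piston, upright grooved cylinder 38 mm in diameter, 38 mm high, about 0.12 kg, loose; origin at the centre of its underside, z up
- spray_can: bystander on the bench to the left: white spray can 60 mm in diameter, 170 mm high; origin at the centre of its underside, z up
- jar: bystander on the bench to the right: amber glass jar 68 mm in diameter, 90 mm high; origin at the centre of its underside, z up
- screwdriver: bystander lying on the bench to the right: screwdriver with a black handle, under 35 mm high
- brush: bystander lying on the bench to the left: brush with a wooden handle, under 35 mm high

How it is judged:
By the outcome, as a careful person would: the job done as asked, in the order asked, and still so for the second after the job is handed in, with the robot touching nothing.
It also fails if it takes over 64 s, if anything falls off the work surface, if the arm or the gripper's body presses on something with over 40 N, if the wrist force passes 120 N, or if a joint passes its speed limit or range.

## Working session

There is one attempt and no reset: what is moved stays moved. The work goes in short steps, Python scripts to look and compute and a tool call to move; the robot and the scene stay as the last step left them, time stands still between calls to the robot, and variables do not carry over. Pictures are saved under pics/ and viewed, at most 10 in all, crops included, and the job is handed in when it is done.

Besides the shell and the picture viewer there is one more tool, called after ">>>" by a JSON object that holds its "fn" and its "kwargs", one argument or row to a line. apply_moves: Moves the arm, as the interface text tells. Its arguments: {"type":"object","properties":{"increments":{"type":"array"},"claw":{"type":"number"},"newtons":{"type":"number"}},"required":["increments"]}

```bash
mkdir -p pics
cat > h.py <<'E'
import numpy as np, cv2
from workcell import monitor, vision, arm
from scipy.spatial.transform import Rotation as R
E
python3 - <<'E'
from h import *
for c in ("scene","top"):
    im,d=vision.get_image(c); cv2.imwrite(f"pics/{c}0.png",im[:,:,::-1])
    for n in ["board","pan","tool_tray","nut_a_mid","ring_a_mid","bracket","piston","spray_can","jar"]:
        for r in vision.place_of(c,n)[:4]: print(c,n,round(r["score"],2),np.round(r["position"],3))
s=monitor.sense(); print(s)
E
```

```text
scene board 0.74 [0.549 0.012 0.   ]
scene pan 0.64 [ 0.559 -0.192  0.002]
scene tool_tray 0.91 [ 0.525  0.216 -0.002]
scene nut_a_mid 0.67 [ 0.627 -0.07   0.073]
scene nut_a_mid 0.57 [ 0.469 -0.066  0.072]
scene ring_a_mid 0.51 [ 0.626 -0.07   0.071]
scene bracket 0.63 [0.53  0.083 0.065]
scene piston 0.67 [ 0.546 -0.061  0.066]
scene spray_can 0.88 [ 0.612  0.401 -0.   ]
scene jar 0.92 [ 0.574 -0.396  0.004]
top board 0.95 [0.54  0.011 0.004]
top pan 0.8 [ 0.558 -0.19  -0.002]
top nut_a_mid 0.65 [ 0.468 -0.062  0.071]
top ring_a_mid 0.38 [ 0.631 -0.076  0.074]
top bracket 0.53 [0.535 0.081 0.065]
top piston 0.49 [ 0.542 -0.066  0.066]
top spray_can 0.78 [0.614 0.408 0.003]
top spray_can 0.23 [0.537 0.082 0.064]
top jar 0.96 [ 0.582 -0.395  0.006]
top jar 0.58 [0.541 0.015 0.001]
{'clock': 1.0, 'joint_pos': array([-1.34928828e+00,  5.21736645e-02,  1.40069083e+00, -1.12857382e-05,
        1.68862465e+00, -7.02671987e-02]), 'qd': array([-0.00140857,  0.00201773, -0.00027506,  0.00020476,  0.00170769,
       -0.00058244]), 'effort': array([-2.77242361e-04, -3.81544447e+01, -3.60315514e+01, -4.19912749e-05,
        1.13544236e-04, -1.46651229e-05]), 'position': array([ 0.15105632, -0.50281295,  0.24834176]), 'eef_rot': array([ 9.89377357e-01,  1.45370022e-01, -1.67766023e-06,  5.20308093e-05]), 'wrist_force': array([ 0.51843876,  0.74587362, -0.14699492]), 'ft_torque': array([-0.02442204, -0.04553573, -0.02860955]), 'grasp_force': 0.0, 'grip_width': 1.003287019971557}
```

View pics/top0.png

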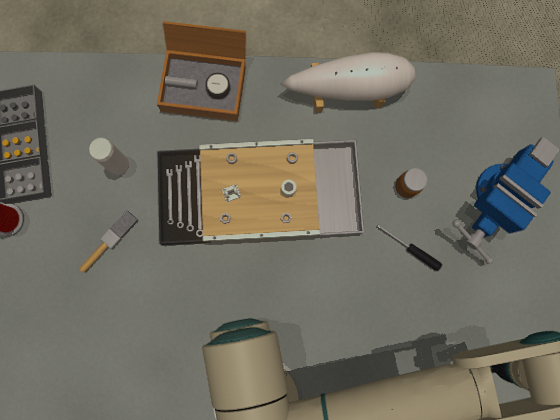

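View pics/scene0.png

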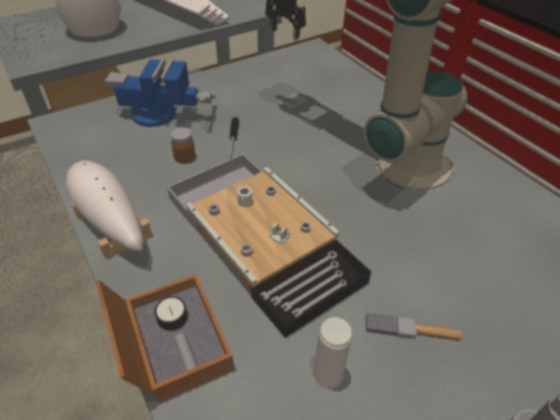

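The top view shows the tool tray on the left (+y) and the empty pan on the right (-y). The small parts are at (232,158), (292,157), (225,218) and (286,218), the bracket at (232,193) and the piston at (289,187). Next I'll measure.

```bash
cat >> h.py <<'E'
def ray(c,uv,z):
    i=vision.camera_info(c);K=np.array(i["K"],float);D=np.array(i["distortion"],float);T=np.array(i["world_to_cam"])
    p=cv2.undistortPoints(np.array(uv,float).reshape(-1,1,2),K,D).reshape(-1,2)
    d=np.c_[p[:,0],-p[:,1],-np.ones(len(p))]@T[:3,:3]; o=-T[:3,:3].T@T[:3,3]
    return o+d*((z-o[2])/d[:,2])[:,None]
E
python3 - <<'E'
from h import *
im,d=vision.get_image("top")
cv2.imwrite("pics/crop0.png",cv2.resize(im[130:250,150:370,::-1],None,fx=3.6,fy=3.6,interpolation=cv2.INTER_CUBIC))
m=vision.trace("top","board")[0]["region"].astype(np.uint8)
c=max(cv2.findContours(m,0,2)[0],key=cv2.contourArea).reshape(-1,2)
w=ray("top",c,0.067)[:,:2].astype(np.float32); r=cv2.minAreaRect(w); print("board",r)
for n in ["nut_a_mid","ring_a_mid","bracket","piston"]:
    for q in vision.trace("top",n)[:4]:
        v,u=np.nonzero(q["region"]); print(n,round(q["score"],2),u.mean().round(1),v.mean().round(1),len(u))
for p in [(232,158),(292,157),(225,218),(286,218)]: print(p,ray("top",[p],.075)[0].round(3))
print(ray("top",[(232,193),(289,187)],.09).round(3))
E
```

```text
board ((0.5416521430015564, 0.011249080300331116), (0.25836819410324097, 0.3031153082847595), 5.0306925773620605)
bracket 0.69 337.7 187.9 4186
bracket 0.68 231.3 192.9 237
piston 0.64 287.8 187.5 213
piston 0.36 110.4 238.3 935
piston 0.34 337.6 187.8 4156
(232, 158) [0.62  0.083 0.075]
(292, 157) [ 0.628 -0.074  0.075]
(225, 218) [0.461 0.095 0.075]
(286, 218) [ 0.466 -0.062  0.075]
[[ 0.524  0.078  0.09 ]
 [ 0.544 -0.067  0.09 ]]
```

View pics/crop0.png

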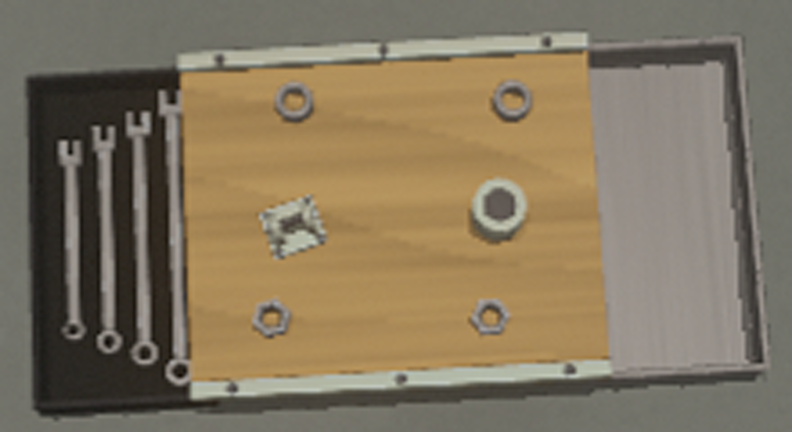

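Yaw is about +5°, the rings are in the +x row and the nuts in the -x row. I'll sweep each part with the fingers 14 mm apart, straddling it, so it can't slip off sideways.

>>> {"fn": "apply_moves", "kwargs": {
  "increments": [
    [49,-27,5,-10],
    [98,-53,10,-20],
    [147,-80,15,-30],
    [196,-106,20,-40],
    [245,-133,25,-50],
    [295,-160,30,-59],
    [345,-187,35,-69],
    [394,-213,40,-78.3]
  ],
  "claw": 14
}}

```text
clock: 2.3
position: [0.4683, -0.1839, 0.2084]
eef_rot: [0.673, 0.739, 0.0, 0.0]
wrist_force: [0.8, 0.0, 0.1]
grip_width: 0.165
grasp_force: 0.0
```

```bash
cat >> h.py <<'E'
B=np.array([.5417,.0112]); YAW=np.radians(5)
def plan(xb,yb,z):
    s=monitor.sense(); Rm=R.from_quat(s["eef_rot"]).as_matrix()
    c,n=np.cos(YAW),np.sin(YAW)
    t=np.array([B[0]+c*xb-n*yb,B[1]+n*xb+c*yb,z])
    d=Rm.T@(t-s["position"])*1000
    a=np.degrees(np.arctan2(Rm[1,0],Rm[0,0])); 
    print("t",round(s["clock"],2),"pos",s["position"].round(4),"shift",d.round(1),"turn",round(a-(90+np.degrees(YAW)),2),"F",s["wrist_force"].round(1),"grip",round(s["grip_width"]*85.4,1))
E
python3 -c "
from h import *
plan(.0755,-.05,.15)"
```

```text
t 2.3 pos [ 0.4683 -0.1839  0.2084] shift [137.  166.4  58.4] turn 0.34 F [0.8 0.  0.1] grip 14.1
```

>>> {"fn": "apply_moves", "kwargs": {
  "increments": [
    [34,41,14,0.3],
    [68,83,29,0.3],
    [103,124,43,0.3],
    [137,166,58,0.3],
    [137,166,58,0.3],
    [137,166,58,0.3],
    [137,166,58,0.3],
    [137,166,58,0.3]
  ]
}}

```text
clock: 3.3
position: [0.6203, -0.0354, 0.1513]
eef_rot: [0.678, 0.735, 0.0, 0.001]
wrist_force: [0.4, -0.3, -0.2]
grip_width: 0.166
grasp_force: 0.0
```

```bash
python3 -c "
from h import *
im,d=vision.get_image('scene'); cv2.imwrite('pics/s1.png',cv2.resize(im[140:300,150:380,::-1],None,fx=3.4,fy=3.4,interpolation=cv2.INTER_CUBIC))
plan(.0755,-.05,.086)
from numpy import *
for n in ['nut_a_mid','ring_a_mid','piston','bracket']:
  for r in vision.search_frame('scene',n)[:4]:
    p=r['position']; e=array(p[:2])-B; print(n,round(r['score'],2),p.round(3),'xb,yb',(e@[cos(YAW),sin(YAW)]).round(4),(e@[-sin(YAW),cos(YAW)]).round(4))
"
```

```text
t 3.35 pos [ 0.6204 -0.0353  0.1512] shift [ 3.2  1.1 65.2] turn -0.35 F [ 0.4  0.1 -0.3] grip 13.9Traceback (most recent call last):
  File "<string>", line 8, in <module>
    p=r['position']; e=array(p[:2])-B; print(n,round(r['score'],2),p.round(3),'xb,yb',(e@[cos(YAW),sin(YAW)]).round(4),(e@[-sin(YAW),cos(YAW)]).round(4))
                                                                   ^^^^^^^
AttributeError: 'list' object has no attribute 'round'. Did you mean: 'count'?
```

View pics/s1.png

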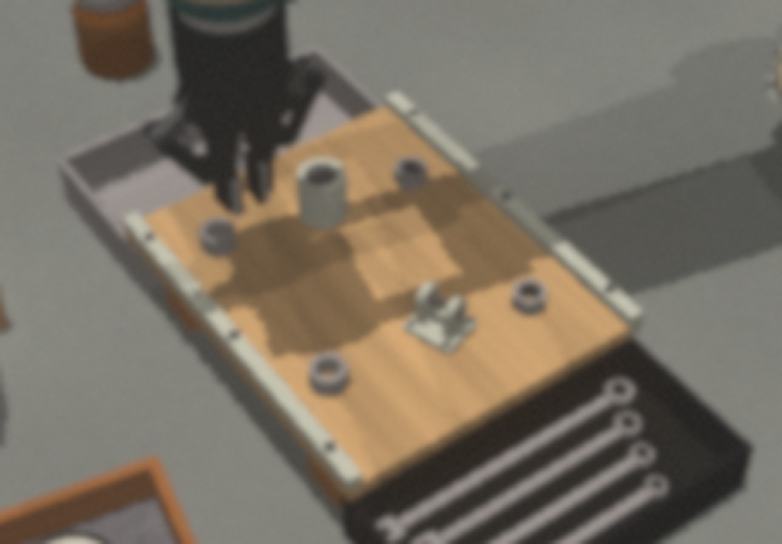

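Crop: the rings are at (219,237) and (329,373), the nuts at (410,172) and (529,296). The fingers hang above the board next to the first ring. I'll cross-check the positions from this camera.

```bash
cat >> h.py <<'E'
def tob(p):
    e=np.array(p)[:,:2]-B; c,n=np.cos(YAW),np.sin(YAW)
    return (e@np.array([[c,-n],[n,c]])).round(4)
E
python3 -c "
from h import *
k=[(219,237),(329,373),(410,172),(529,296)]
p=[(u/3.4+150,v/3.4+140) for u,v in k]
print('scene r2 r1',tob(ray('scene',p[:2],.074)),'n2 n1',tob(ray('scene',p[2:],.072)))
q=[(292.2,158.1),(231.7,158.1),(286.1,218.1),(225.3,218.3)]
print('top',tob(ray('top',q,.079)))
"
```

```text
scene r2 r1 [[ 0.0779 -0.087 ]
 [ 0.0857  0.0699]] n2 n1 [[-0.0801 -0.0629]
 [-0.0718  0.0931]]
top [[ 0.0745 -0.0924]
 [ 0.0831  0.0657]
 [-0.0829 -0.0667]
 [-0.0748  0.089 ]]
```

>>> {"fn": "apply_moves", "kwargs": {
  "increments": [
    [3,1.5,22,0],
    [3,1.5,44,0],
    [3,1.5,65,0],
    [3,1.5,65,0],
    [-10,1.5,65,0],
    [-22,1.5,65,0],
    [-34,1.5,65,0],
    [-46,1.5,65,0]
  ]
}}

```text
clock: 4.45
position: [0.6259, -0.0813, 0.0855]
eef_rot: [0.678, 0.735, 0.0, 0.0]
wrist_force: [0.5, 0.7, 0.2]
grip_width: 0.161
grasp_force: 0.2
```

```bash
python3 -c "
from h import *
im,d=vision.get_image('scene'); cv2.imwrite('pics/s2.png',cv2.resize(im[140:300,150:380,::-1],None,fx=3.4,fy=3.4,interpolation=cv2.INTER_CUBIC))
plan(.076,-.165,.086)"
```

```text
t 4.5 pos [ 0.6259 -0.0827  0.0854] shift [-64.1   0.8  -0.5] turn -0.37 F [-1.  -1.8 -0.4] grip 14.4
```

View pics/s2.png

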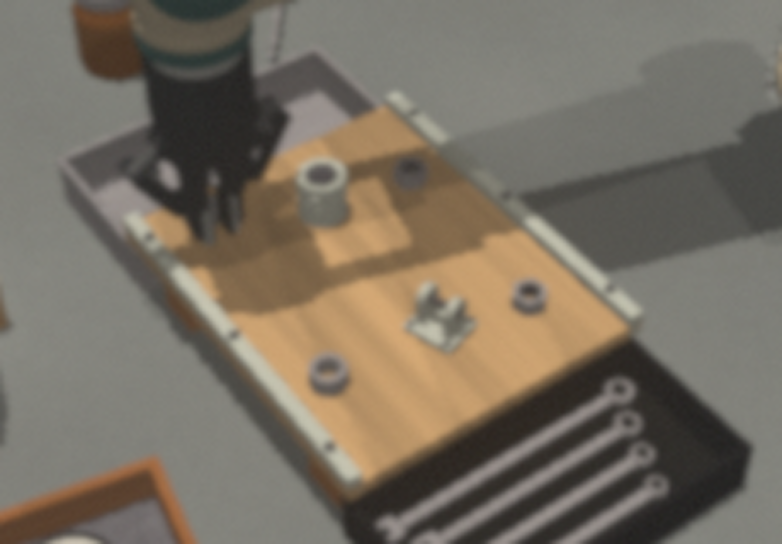

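The ring is now hidden ahead of the fingers, which are at (215,220), so the push is working. I'll carry on over the edge.

>>> {"fn": "apply_moves", "kwargs": {
  "increments": [
    [-12,0.5,0,0],
    [-24,0.5,0,0],
    [-36,0.5,0,0],
    [-48,0.5,0,0],
    [-59,0.5,0,0],
    [-68,0.5,0,0],
    [-68,0.5,0,0],
    [-60,0.5,-25,0]
  ]
}}

```text
clock: 5.5
position: [0.6299, -0.1397, 0.1079]
eef_rot: [0.678, 0.735, -0.001, -0.002]
wrist_force: [-0.2, -0.1, -0.1]
grip_width: 0.163
grasp_force: 0.0
```

```bash
python3 -c "
from h import *
plan(.0845,.112,.14)"
```

```text
t 5.5 pos [ 0.6299 -0.1397  0.1079] shift [270.2   8.2 -31.7] turn -0.32 F [-0.2 -0.1 -0.1] grip 13.9
```

>>> {"fn": "apply_moves", "kwargs": {
  "increments": [
    [20,8,-32,0],
    [65,8,-32,0],
    [115,8,-32,0],
    [165,8,-32,0],
    [215,8,-32,0],
    [255,8,-32,0],
    [270,8,-32,0],
    [270,8,-32,0]
  ]
}}

```text
clock: 6.5
position: [0.6169, 0.1303, 0.1423]
eef_rot: [0.677, 0.736, -0.0, 0.0]
wrist_force: [-0.5, 0.2, -0.2]
grip_width: 0.164
grasp_force: 0.0
```

```bash
python3 -c "
from h import *
im,d=vision.get_image('top'); cv2.imwrite('pics/t2.png',cv2.resize(im[130:250,150:370,::-1],None,fx=3.6,fy=3.6,interpolation=cv2.INTER_CUBIC))
plan(.0845,.112,.086)"
```

```text
t 6.55 pos [0.6171 0.1292 0.1423] shift [ 1.  -0.9 56.3] turn -0.28 F [-0.4 -0.  -0.7] grip 13.7
```

View pics/t2.png

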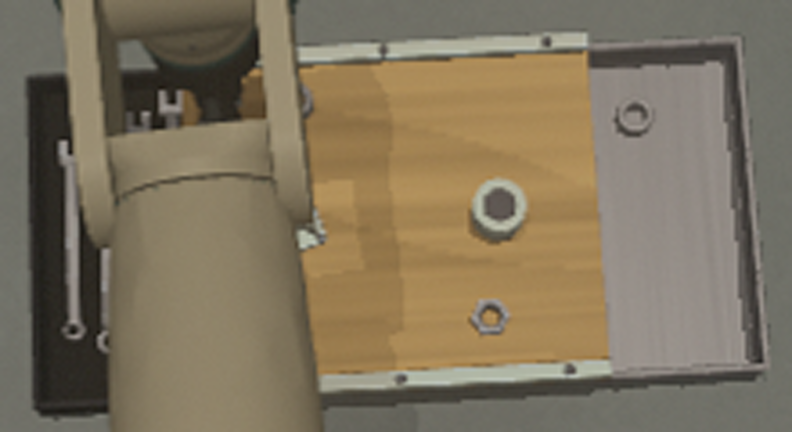

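The first ring lies in the pan at (634,115). Next is the second ring.

>>> {"fn": "apply_moves", "kwargs": {
  "increments": [
    [1,-1,20,0],
    [1,-1,40,0],
    [1,-1,56,0],
    [1,-1,56,0],
    [-9,-1,56,0],
    [-22,-1,56,0],
    [-37,-1,56,0],
    [-55,-1,56,0]
  ]
}}

```text
clock: 7.55
position: [0.6206, 0.0735, 0.0864]
eef_rot: [0.677, 0.736, 0.0, 0.0]
wrist_force: [-0.3, -0.4, -0.1]
grip_width: 0.165
grasp_force: 0.1
```

>>> {"fn": "apply_moves", "kwargs": {
  "increments": [
    [-20,0,0,0],
    [-40,0,0,0],
    [-60,0,0,0],
    [-80,0,0,0],
    [-100,0,0,0],
    [-118,0,0,0],
    [-132,0,0,0],
    [-145,0,0,0]
  ]
}}

```text
clock: 8.55
position: [0.6325, -0.0705, 0.0863]
eef_rot: [0.677, 0.736, -0.0, 0.0]
wrist_force: [-0.2, 0.3, 0.7]
grip_width: 0.165
grasp_force: 0.2
```

```bash
python3 -c "
from h import *
im,d=vision.get_image('scene'); cv2.imwrite('pics/s3.png',cv2.resize(im[140:300,150:380,::-1],None,fx=3.4,fy=3.4,interpolation=cv2.INTER_CUBIC))
plan(.0845,-.168,.086)"
```

```text
t 8.6 pos [ 0.6325 -0.0719  0.0863] shift [-77.3   1.7   0.3] turn -0.34 F [ 0.  -1.3  0.5] grip 14.1
```

View pics/s3.png

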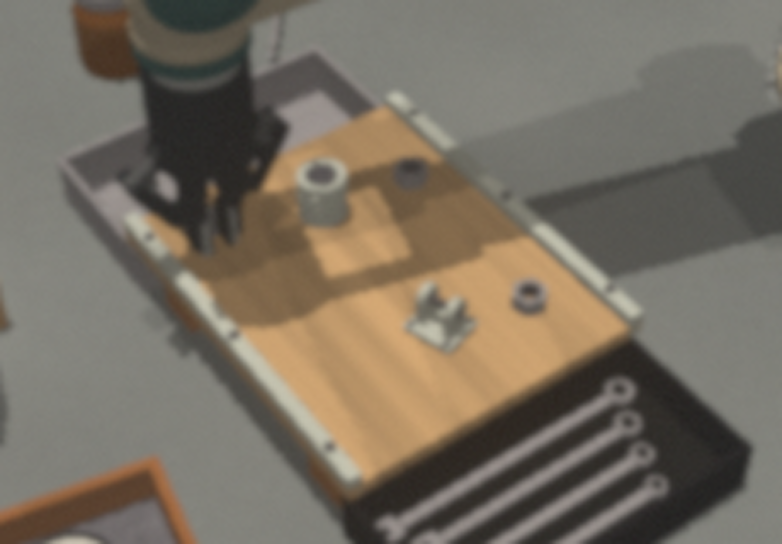

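The second ring is travelling ahead of the fingers, at (215,230), and nothing else has moved.

>>> {"fn": "apply_moves", "kwargs": {
  "increments": [
    [-13,1,0,0],
    [-26,1,0,0],
    [-39,1,0,0],
    [-51,1,0,0],
    [-63,1,0,0],
    [-74,1,0,0],
    [-80,1,0,0],
    [-80,1,0,0]
  ]
}}

```text
clock: 9.6
position: [0.64, -0.1496, 0.0862]
eef_rot: [0.678, 0.735, -0.0, -0.0]
wrist_force: [-0.3, 0.1, -0.1]
grip_width: 0.165
grasp_force: 0.0
```

```bash
python3 -c "
from h import *
plan(-.0815,-.022,.15)"
```

```text
t 9.6 pos [ 0.64   -0.1496  0.0862] shift [ 145.9 -166.2  -63.7] turn -0.31 F [-0.3  0.1 -0.1] grip 14.1
```

>>> {"fn": "apply_moves", "kwargs": {
  "increments": [
    [0,0,-30,0],
    [10,-5,-60,0],
    [30,-30,-75,0],
    [60,-70,-75,0],
    [95,-110,-75,0],
    [125,-145,-75,0],
    [146,-166,-70,0],
    [146,-166,-64,0]
  ]
}}

```text
clock: 10.6
position: [0.4618, -0.0161, 0.1506]
eef_rot: [0.677, 0.736, 0.0, 0.0]
wrist_force: [-0.3, -0.4, 0.9]
grip_width: 0.16
grasp_force: 0.0
```

```bash
python3 -c "
from h import *
im,d=vision.get_image('top'); cv2.imwrite('pics/t3.png',cv2.resize(im[130:250,150:370,::-1],None,fx=3.6,fy=3.6,interpolation=cv2.INTER_CUBIC))
plan(-.0815,-.022,.085)"
```

```text
t 10.65 pos [ 0.4621 -0.0168  0.1497] shift [-1.1  0.2 64.7] turn -0.19 F [-0.1 -0.9 -0.7] grip 13.9
```

View pics/t3.png

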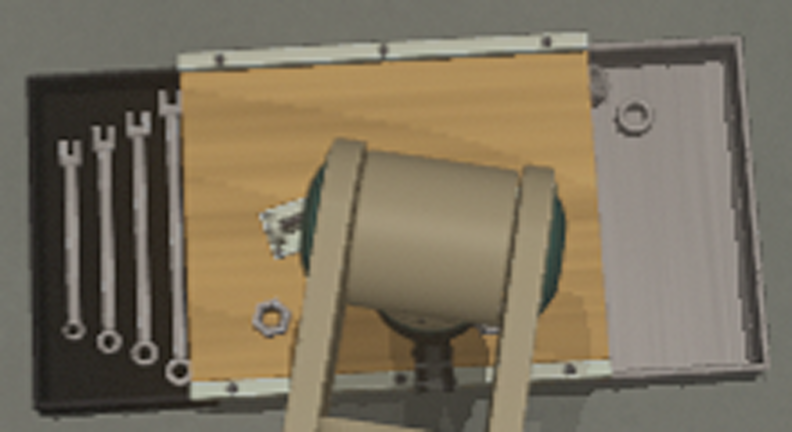

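The second ring is in the pan too, tipped up next to the board end at (598,90). Now the near nut.

>>> {"fn": "apply_moves", "kwargs": {
  "increments": [
    [0,0,22,0],
    [0,0,44,0],
    [0,0,64,0],
    [0,0,64,0],
    [-10,0,64,0],
    [-21,0,64,0],
    [-35,0,64,0],
    [-52,0,64,0]
  ]
}}

```text
clock: 11.65
position: [0.4671, -0.0705, 0.0867]
eef_rot: [0.677, 0.736, 0.0, 0.0]
wrist_force: [-0.3, -0.0, 0.4]
grip_width: 0.168
grasp_force: 0.1
```

>>> {"fn": "apply_moves", "kwargs": {
  "increments": [
    [-16,0,0,0],
    [-30,0,0,0],
    [-43,0,0,0],
    [-55,0,0,0],
    [-67,0,0,0],
    [-79,0,0,0],
    [-91,0,0,0],
    [-95,0,0,0]
  ]
}}

```text
clock: 12.65
position: [0.4747, -0.1647, 0.0863]
eef_rot: [0.678, 0.735, -0.0, 0.0]
wrist_force: [0.6, -0.5, 0.5]
grip_width: 0.163
grasp_force: 0.0
```

```bash
python3 -c "
from h import *
im,d=vision.get_image('scene'); cv2.imwrite('pics/s4.png',cv2.resize(im[140:300,150:380,::-1],None,fx=3.4,fy=3.4,interpolation=cv2.INTER_CUBIC))
plan(-.073,.134,.14)"
```

```text
t 12.7 pos [ 0.4747 -0.1647  0.0863] shift [303.5   7.4 -53.8] turn -0.32 F [ 0.  -1.1  0.3] grip 14.1
```

View pics/s4.png

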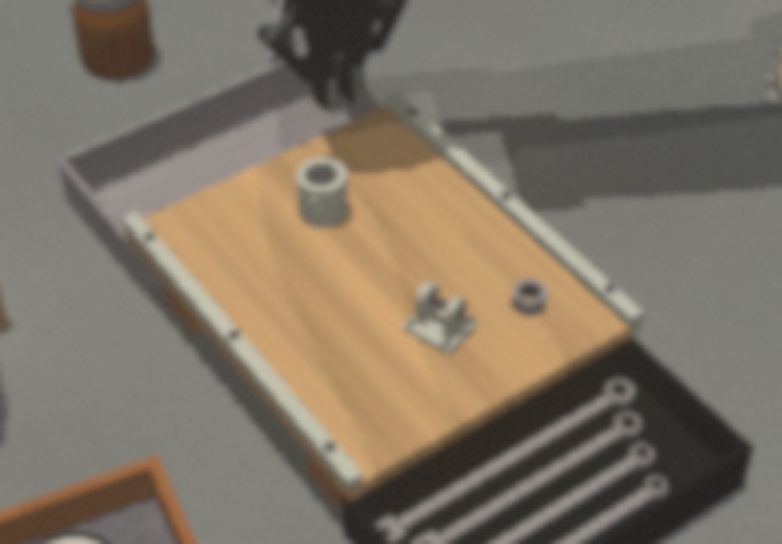

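The near nut is off the board. The last nut is at (529,296).

>>> {"fn": "apply_moves", "kwargs": {
  "increments": [
    [0,0,-25,0],
    [35,7,-54,0],
    [85,7,-54,0],
    [138,7,-54,0],
    [190,7,-54,0],
    [240,7,-54,0],
    [283,7,-54,0],
    [303,7,-54,0]
  ]
}}

```text
clock: 13.7
position: [0.4561, 0.1409, 0.1403]
eef_rot: [0.676, 0.737, 0.0, -0.0]
wrist_force: [-0.3, -0.1, -0.2]
grip_width: 0.162
grasp_force: 0.0
```

```bash
python3 -c "
from h import *
plan(-.073,.134,.085)"
```

```text
t 13.7 pos [0.4561 0.1409 0.1403] shift [-2.7  1.  55.3] turn -0.13 F [-0.3 -0.1 -0.2] grip 13.8
```

>>> {"fn": "apply_moves", "kwargs": {
  "increments": [
    [0,1,20,0],
    [0,1,40,0],
    [0,1,55,0],
    [0,1,55,0],
    [-11,1,55,0],
    [-22,1,55,0],
    [-37,1,55,0],
    [-55,1,55,0]
  ]
}}

```text
clock: 14.7
position: [0.4625, 0.0827, 0.0857]
eef_rot: [0.677, 0.736, 0.0, 0.0]
wrist_force: [-0.4, -0.4, -0.3]
grip_width: 0.165
grasp_force: 0.2
```

>>> {"fn": "apply_moves", "kwargs": {
  "increments": [
    [-20,0,0,0],
    [-40,0,0,0],
    [-60,0,0,0],
    [-80,0,0,0],
    [-100,0,0,0],
    [-120,0,0,0],
    [-138,0,0,0],
    [-154,0,0,0]
  ]
}}

```text
clock: 15.7
position: [0.4749, -0.0709, 0.0854]
eef_rot: [0.678, 0.735, 0.0, 0.0]
wrist_force: [0.7, 0.5, 0.4]
grip_width: 0.16
grasp_force: 0.2
```

```bash
python3 -c "
from h import *
plan(-.073,-.168,.086)"
```

```text
t 15.7 pos [ 0.4749 -0.0709  0.0854] shift [-92.    1.2  -0.5] turn -0.31 F [0.7 0.5 0.4] grip 13.7
```

>>> {"fn": "apply_moves", "kwargs": {
  "increments": [
    [-14,1,0,0],
    [-27,1,0,0],
    [-40,1,0,0],
    [-52,1,0,0],
    [-64,1,0,0],
    [-76,1,0,0],
    [-87,1,0,0],
    [-94,1,0,0]
  ]
}}

```text
clock: 16.7
position: [0.4837, -0.1639, 0.0853]
eef_rot: [0.678, 0.736, -0.0, 0.0]
wrist_force: [0.1, -0.9, 0.2]
grip_width: 0.164
grasp_force: 0.0
```

>>> {"fn": "apply_moves", "kwargs": {
  "increments": [
    [0,0,0,0],
    [0,0,-25,0],
    [0,0,-60,0],
    [0,-20,-100,0],
    [0,-40,-130,0],
    [0,-60,-150,0],
    [0,-70,-150,0],
    [0,-70,-150,0]
  ]
}}

```text
clock: 17.7
position: [0.4135, -0.1687, 0.2343]
eef_rot: [0.677, 0.736, -0.0, -0.0]
wrist_force: [0.5, -0.3, -0.1]
grip_width: 0.16
grasp_force: 0.0
```

```bash
python3 -c "
from h import *
a=[cv2.resize(vision.get_image(c)[0][y:y+h,x:x+w,::-1],(400,int(h*400/w)),interpolation=cv2.INTER_CUBIC) for c,y,h,x,w in (('top',130,120,150,220),('scene',110,190,150,230))]
m=max(i.shape[0] for i in a)
cv2.imwrite('pics/end.png',np.hstack([cv2.copyMakeBorder(i,0,m-i.shape[0],0,0,0) for i in a]))
print(monitor.sense()['clock'],monitor.sense()['position'])"
```

```text
17.8 [ 0.4138402  -0.1686424   0.23400276]
```

View pics/end.png

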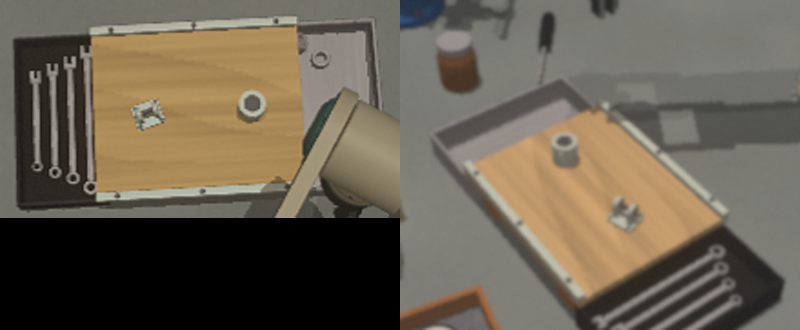

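The board is clear: bracket at (147,113), piston at (252,105), both where they stood. The arm hides the nuts in the pan, so I'll back off and check them from depth data.

>>> {"fn": "apply_moves", "kwargs": {
  "increments": [
    [-30,-10,-10,0],
    [-70,-25,-20,0],
    [-110,-40,-30,0],
    [-150,-55,-40,0],
    [-190,-70,-50,0],
    [-230,-85,-50,0],
    [-265,-100,-50,0],
    [-265,-100,-50,0]
  ]
}}

```text
clock: 18.8
position: [0.3353, -0.443, 0.283]
eef_rot: [0.678, 0.735, 0.0, -0.002]
wrist_force: [0.6, 0.9, 0.3]
grip_width: 0.166
grasp_force: 0.0
```

```bash
python3 -c "
from h import *
im,d=vision.get_image('top'); i=vision.camera_info('top');K=np.array(i['K'],float);D=np.array(i['distortion'],float);T=np.array(i['world_to_cam'])
v,u=np.mgrid[:420,:560]; p=cv2.undistortPoints(np.c_[u.ravel(),v.ravel()].astype(float).reshape(-1,1,2),K,D).reshape(-1,2)
w=((np.c_[p[:,0],-p[:,1],-np.ones(len(p))]*d.reshape(-1,1))-T[:3,3])@T[:3,:3]
b=tob(w); z=w[:,2]
def blobs(m,l):
    n,_,st,ce=cv2.connectedComponentsWithStats(m.reshape(420,560).astype(np.uint8))
    for k in range(1,n):
        if st[k,4]>4:
            q=(_==k).ravel(); print(l,ce[k].round(),st[k,4],b[q].mean(0).round(3),'z',z[q].max().round(3))
blobs((abs(b[:,0])<.117)&(b[:,1]<-.154)&(b[:,1]>-.258)&(z>.009),'pan')
blobs((abs(b[:,0])<.11)&(abs(b[:,1])<.145)&(z>.07),'board')
blobs((abs(b[:,0])<.11)&(b[:,1]>.16)&(b[:,1]<.26)&(z>.02),'tray')
for n in ['nut_a_mid','ring_a_mid']:
  for c in ('top',):
    for r in vision.place_of(c,n)[:4]: print(n,round(r['score'],2),tob([r['position']]),np.round(r['position'],3))
print(monitor.sense()['clock'])"
```

```text
pan [316. 153.] 46 [ 0.101 -0.162] z 0.032
pan [326. 162.] 69 [ 0.075 -0.187] z 0.026
pan [345. 171.] 5 [ 0.049 -0.239] z 0.012
pan [344. 177.] 7 [ 0.031 -0.234] z 0.011
pan [324. 186.] 5 [ 0.009 -0.178] z 0.013
pan [346. 188.] 6 [ 0.002 -0.24 ] z 0.012
pan [350. 206.] 6 [-0.05  -0.245] z 0.012
pan [323. 216.] 102 [-0.074 -0.17 ] z 0.036
board [296. 149.] 6 [ 0.099 -0.106] z 0.076
board [206. 153.] 6 [0.103 0.134] z 0.072
board [266. 152.] 5 [ 0.096 -0.026] z 0.073
board [222. 153.] 6 [0.1   0.091] z 0.072
board [246. 155.] 8 [0.092 0.028] z 0.075
board [260. 155.] 5 [ 0.09  -0.008] z 0.076
board [276. 156.] 6 [ 0.083 -0.051] z 0.074
board [279. 161.] 7 [ 0.07  -0.058] z 0.073
board [233. 161.] 7 [0.076 0.064] z 0.074
board [206. 168.] 7 [0.062 0.134] z 0.073
board [277. 168.] 5 [ 0.053 -0.052] z 0.072
board [257. 170.] 6 [0.05  0.002] z 0.071
board [299. 169.] 5 [ 0.047 -0.109] z 0.076
board [268. 172.] 12 [ 0.043 -0.026] z 0.073
board [232. 175.] 5 [0.04  0.068] z 0.073
board [301. 173.] 7 [ 0.035 -0.114] z 0.075
board [291. 177.] 5 [ 0.026 -0.085] z 0.074
board [218. 180.] 6 [0.02
[... 1749 characters left out ...]
3
tray [170. 192.] 17 [0.012 0.24 ] z 0.029
tray [188. 195.] 10 [0.002 0.191] z 0.025
tray [198. 200.] 23 [-0.013  0.165] z 0.026
tray [179. 215.] 68 [-0.05   0.216] z 0.028
tray [170. 204.] 12 [-0.019  0.24 ] z 0.025
tray [189. 206.] 18 [-0.027  0.189] z 0.026
tray [199. 211.] 9 [-0.042  0.164] z 0.024
tray [171. 218.] 32 [-0.059  0.239] z 0.027
tray [189. 212.] 5 [-0.045  0.19 ] z 0.023
tray [199. 219.] 12 [-0.065  0.163] z 0.023
tray [189. 226.] 50 [-0.082  0.19 ] z 0.028
tray [198. 230.] 37 [-0.095  0.166] z 0.027
nut_a_mid 0.39 [[-0.0805 -0.1775]] [ 0.477 -0.173  0.007]
ring_a_mid 0.59 [[ 0.0832 -0.1881]] [ 0.641 -0.169  0.012]
ring_a_mid 0.48 [[0.1073 0.3872]] [0.615 0.406 0.002]
18.95
```

```bash
python3 -c "
from h import *
print(arm.finish_job())"
```

```text
the job is handed in; nothing more can be done
None
```

Both hex nuts and both spacer rings were swept over the open end into the parts pan, the bracket and piston stand where they were, and the job was handed in at about 19 s. One limit on the check: in the last depth reading the two nuts showed as a single heap in the pan, probably one resting on the other.

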